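Hold a weld nest against the sprung fence

ROBOT

A 6-joint arm with a two-finger parallel gripper is mounted at the origin on the work surface. World frame = base frame: x ahead of the robot, y to its left, z up, the work surface at z = 0. Lengths are in m, angles in rad, forces in N, time in s.
With the tool pointing down it reaches from about 0.375 to 0.9 m from the base axis. Payload 3.1 kg.
Tool frame: the origin (TCP) lies at the very end of the fingers, on their centre line; the grasp point (between the pads) lies 19 mm behind it (grip_depth is the distance from the TCP to the grasp point, in m); z points along the fingers, y is the line along which they close (so a half turn about z gives the same grasp; the last joint's range is limited). The gripper opens to 85 mm and grips with 20 to 120 N. Pads are 22 mm wide; open, the fingers measure 114 mm over their backs; the gripper's body (76 mm by 85 mm) begins 54 mm behind the grasp point. The pads swing forward as they close: fully open they stand 13 mm farther back than shut.
Start: joints at [1.02, 0.527, 1.433, -0, 1.181, -0.178], TCP at [0.228, 0.582, 0.231] pointing down, gripper open.
Joint ranges: [-3.08, 3.08], [-0.75, 2.2], [0.22, 2.44], [-1.43, 4.57], [0, 2.65], [-2.85, 2.85]. Speed limits (rad/s): [2.79, 2.79, 3.14, 3.14, 3.14, 3.14].

INTERFACE

Orientations are given as a unit quaternion [x, y, z, w].
In Python, from station import * gives the robot as it stands.
- The arm moves only by the tool apply_moves, never from a script. Its argument "plan" is a list of rows, each a list of 7 numbers: the shift along the tool's x, y, z in m, then the turn, a rotation vector about the tool's x, y, z in rad, then the gripper command: -1 is fully open, 1 is shut, values between are in proportion. In form: [[dx, dy, dz, wx, wy, wz, jaw], ...]. A call has 1 to 8 rows; each row shifts and turns the commanded pose from where the row before left it, along the tool's axes as they then stand; what a row does not reach is not made up. A row lasts 1/8 s, in which the tool goes at most 62.5 mm and 10.7 degrees, less where a joint would pass 70% of its speed; a pose out of reach is approached as far as the arm can. A call is refused whole if a number of a shift passes 0.0625 or a number of a turn 0.188, either way. A call with a gripper value outside its range is refused whole. The fingers move at their own pace and stop on an object; "force" is the grip in N (left out, the last holds). Time passes only in rows, so rows that do not move let the fingers close. It gives the time, the measured TCP pose, the force, the opening and the grip force at its end, in the units of the state.
- sense(): the state, without advancing time (a new reading comes with each control period).
- snapshot(name): name is "side" or "top"; returns the picture (420x560x3 uint8, red, green, blue); there is no depth.
- calibration(name): a dict with "camera_matrix" (3x3 intrinsics, pixels), "k1" (the pictures are not rectified: a ray, as slopes to the right and down, at radius r is drawn at 1 + k1 r^2 times it, then the intrinsics apply), "R" (3x3) and "t" (3): a world point X has camera coordinates R X + t. Camera axes: x right, y down, z forward; pixel columns grow to the right and rows downward; lengths in m; the calibration is good to about 2 mm. A picture is of the moment at which its call begins. calibration takes no time and is no camera call.
- sign_off(): hands the job in; it is judged then, once.
The state is a dict: "t": time; "q": joint angles; "qd": joint speeds; "tau": joint torques, N m; "tcp_pos": TCP position; "tool_rot": TCP orientation; "force": force on the tool from outside, world axes, zero at the start; "ft_torque": the same for the moment, N m; "finger_gap": opening from 0.0 (shut) to 1.0 (fully open); "gripper_force": force on a finger pad.
Only numpy, scipy, OpenCV 4.12 (cv2) and the standard library are available. Lean on these libraries where they do the work, as an engineer would, in place of code of your own. Each camera call takes 0.05 s, during which the arm holds its last target. There are 200 camera calls.

TASK

The middle setting block is standing in the way on the aluminium set-up plate: put it back, seated upright, in its own empty slot in the gauge rack and let go of it. Then bring the grey plastic nest, flat on the plate, squarely up against the sprung fence, its ends level with the fence's ends, and press it with a steady 10 N or so, so that the fence gives about half of its travel and is never driven to its stop; finish while still holding it pressed there, so that I can put in the screws. Leave the other blocks, the tools and the jar where they are.

Things in the scene. Friction and masses are not known exactly. Their poses are not given: they have to be found in the camera images.
- plate: Fixed aluminium set-up plate, 300 (x) by 220 (y) mm, flat top 25 mm above the bench. Origin at bench height, 10 mm to -x of the plate's middle; x points to the fence, y along it. Two black handles, 33 mm high, run along x at y = -99 and +99 mm, x = -130 to -60 mm. The fence's fixed housing (22 by 100 by 40 mm high) stands behind the fence, its front at x = 136 mm.
- fence: Sprung fence: upright dark steel bar 12 (x) by 80 (y) by 40 (z) mm on guide rods. Origin at the foot of the middle of its front face (towards the nest), axes as the plate's. Unpressed, that face lies at x = 100 mm, y = 0 of the plate; pressed, it slides to the plate's +x by up to 20 mm, then stops solid. Spring 1 N per mm from zero, no preload: 10 N is 10 mm.
- fence_face (a point): Middle of the fence's front face, 20 mm above the plate's top; it moves with the fence.
- nest: Loose grey plastic nest, 0.25 to 0.4 kg, on the plate some 100 mm to -x of the fence: a block 70 (x) by 40 (y) by 55 (z) mm with a slotted ear 20 mm wide, 12 mm high on each long side (foot 70 by 80 mm). Origin mid-underside. Its flat front, x = +35 mm, goes to the fence. Grip it across the 40 mm, above the ears. Plate friction takes a few N that the fence does not feel.
- block_middle: Dark steel setting block with two pale dots on top, 20 (x) by 45 (y) by 60 (z) mm, about 0.4 kg, standing on the plate between nest and fence. Origin at the middle of its underside. The same either way round.
- rack: Fixed gauge rack: a dark steel tray 225 (x) by 115 (y) by 6 mm on the bench, origin at the middle of its underside. It carries three grey holders in a row along its x, 70 mm apart, in an order that changes.
- slot_middle (a point): Middle of the floor of the empty slot, the middle block's own; in the holder with two dark dots on its top. The slot is 25 (x) by 50 (y) mm and 15 mm deep, open above; its floor is 11 mm and its rim 26 mm above the bench. x and y are those of the rack. The holder is 46 (x) by 100 (y) mm.
- block_small: Dark steel setting block with one pale dot, 20 (x) by 30 (y) by 60 (z) mm, standing in its own holder; stays there. Origin at the middle of its underside.
- block_large: Dark steel setting block with three pale dots, 20 (x) by 60 (y) by 60 (z) mm, standing in its own holder; stays there. Origin at the middle of its underside.
- screwdriver: Screwdriver lying on the bench on the left; to be left alone. Origin at about its middle, under it.
- wrench: Wrench lying on the bench beyond the rack; to be left alone. Origin at about its middle, under it.
- jar: White plastic jar with a black cap, 54 mm across, 70 mm high, on the bench on the left, near the robot; to be left alone. Origin at the middle of its underside.
Mind the look-alikes: they are no part of the job. Leave any brown or turquoise look-alike of the nest alone.

How it is judged:
By the outcome, as a careful person would: the job done as asked, in the order asked, and still so for the second after the job is handed in, while the arm keeps its last pose, push and grip.
It also fails if it takes over 54 s, if anything falls off the work surface, if the arm or the gripper's body presses on something with over 40 N, if the wrist force passes 120 N, or if a joint passes its speed limit or range.

## Working session

There is one attempt and no reset: what is moved stays moved. The work goes in short steps, Python scripts to look and compute and a tool call to move; the robot and the scene stay as the last step left them, time stands still between calls to the robot, and variables do not carry over. Pictures are saved under pics/ and viewed, at most 10 in all, crops included, and the job is handed in when it is done.

Besides the shell and the picture viewer there is one more tool, called after "Emit:" by a JSON object that holds its "op" and its "data". apply_moves: Moves the arm, as the interface text tells. Its arguments: {"type":"object","properties":{"plan":{"type":"array"},"force":{"type":"number"}},"required":["plan"]}

```bash
mkdir -p pics; ls; python3 - <<'E'
from station import *
import cv2
for n in("side","top"):
    cv2.imwrite(f"pics/{n}0.png",snapshot(n)[:,:,::-1]); c=calibration(n); print(n,c)
s=sense(); print(s)
E
```

```text
pics
side {'camera_matrix': array([[459.33305874,   0.        , 287.44364773],
       [  0.        , 459.33305874, 209.72922783],
       [  0.        ,   0.        ,   1.        ]]), 'k1': -0.0014823873489836596, 'R': array([[-0.85619734, -0.51662847, -0.00459841],
       [-0.25083501,  0.42345167, -0.87050013],
       [ 0.45167236, -0.74416645, -0.4921467 ]]), 't': array([0.46520689, 0.14136907, 1.03224898])}
top {'camera_matrix': array([[432.64351939,   0.        , 283.91057424],
       [  0.        , 432.64351939, 216.00181064],
       [  0.        ,   0.        ,   1.        ]]), 'k1': -0.13200773532257665, 'R': array([[-2.41329223e-04, -9.99911010e-01,  1.33384564e-02],
       [-9.81312110e-01, -2.32982333e-03, -1.92408718e-01],
       [ 1.92422671e-01, -1.31356226e-02, -9.81224221e-01]]), 't': array([0.05343855, 0.53232463, 0.88444729])}
{'t': 0.1, 'q': array([ 1.01949772e+00,  5.28381742e-01,  1.43379928e+00, -5.14585913e-06,
        1.18138876e+00, -1.78515158e-01]), 'qd': array([-0.00026119, -0.00096321,  0.00104996, -0.00089017,  0.00065547,
       -0.00142423]), 'tau': array([-4.25192475e-04, -4.43303847e+01, -1.78583926e+01, -2.64958180e-04,
        3.91399604e-03,  1.78336296e-05]), 'tcp_pos': array([0.22726554, 0.58151427, 0.23041823]), 'tool_rot': array([ 1.85313276e-01,  9.82678998e-01, -9.24322919e-04, -3.50558496e-04]), 'force': array([-1.09403949, -0.22893925,  0.17372587]), 'ft_torque': array([ 0.0273763 , -0.03642314, -0.01591084]), 'gripper_force': 0.0, 'finger_gap': 0.9985959529603502}
```

View pics/top0.png

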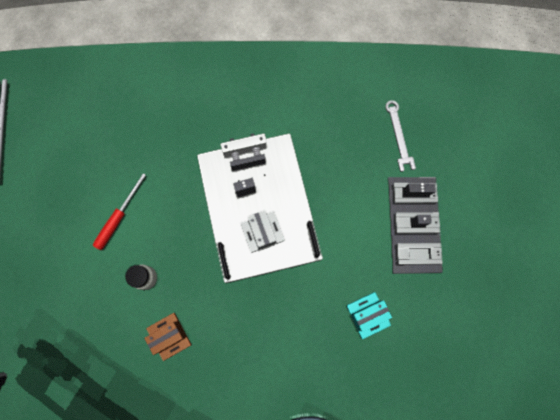

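View pics/side0.png

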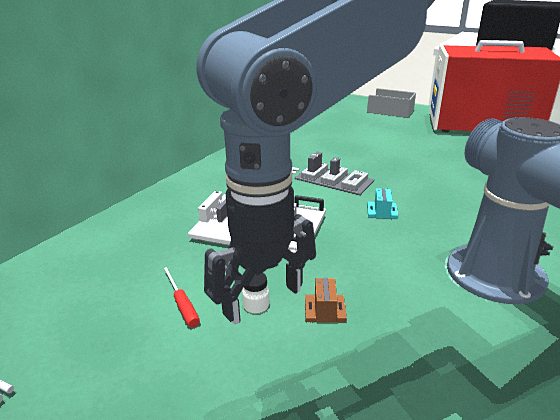

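The top view shows the plate with its fence at (247,155), the block at (245,187) and the grey nest at (263,231). The rack is at (415,225), with its empty holder at (418,254). There are three nest-shaped parts: grey (263,231) on the plate, brown (167,337) and turquoise (370,316) on the bench. The grey one on the plate is the nest described. I'll confirm this with an enlarged crop.

```bash
cat > h.py <<'E'
import numpy as np, cv2
from station import *
def ray(n,px):
    c=calibration(n); D=np.array([c["k1"],0,0,0,0.])
    u=cv2.undistortPoints(np.array(px,float).reshape(-1,1,2),c["camera_matrix"],D).reshape(-1,2)
    d=np.c_[u,np.ones(len(u))]@c["R"]
    return -c["R"].T@c["t"],d
def onz(n,px,z):
    o,d=ray(n,px); return o+d*((z-o[2])/d[:,2])[:,None]
def proj(n,X):
    c=calibration(n)
    return cv2.projectPoints(np.array(X,float).reshape(-1,3),cv2.Rodrigues(c["R"])[0],c["t"],c["camera_matrix"],np.array([c["k1"],0,0,0,0.]))[0].reshape(-1,2)
E
python3 - <<'E'
from h import *
im=cv2.imread("pics/top0.png")
a=cv2.resize(im[128:288,192:326],None,fx=3.7,fy=3.7,interpolation=cv2.INTER_CUBIC)
b=cv2.resize(im[170:280,385:445],None,fx=3.3,fy=3.7*110/110,interpolation=cv2.INTER_CUBIC)
o=np.zeros((592,800,3),np.uint8); o[:a.shape[0],:a.shape[1]]=a[:592]; o[:b.shape[0],500:500+b.shape[1]]=b
cv2.imwrite("pics/crop0.png",o)
# plate: white mask
hsv=cv2.cvtColor(im,cv2.COLOR_BGR2HSV)
m=((hsv[:,:,1]<70)&(hsv[:,:,2]>60)).astype(np.uint8); m[:100]=0
def quad(m,box,name):
    x0,y0,x1,y1=box; k=np.zeros_like(m);k[y0:y1,x0:x1]=m[y0:y1,x0:x1]
    cs=cv2.findContours(k,0,1)[0]; c=max(cs,key=cv2.contourArea); r=cv2.minAreaRect(cv2.convexHull(c)); print(name,cv2.contourArea(c),r)
    print(cv2.approxPolyDP(cv2.convexHull(c),4,True).reshape(-1,2).tolist()); return cv2.boxPoints(r)
quad(m,(185,120,335,295),"plate")
ng=(hsv[:,:,1]<90).astype(np.uint8)
q=quad(ng,(375,165,455,285),"rack"); print(onz("top",q,.006), onz("top",[q.mean(0)],.006))
dk=((hsv[:,:,2]<70)&(hsv[:,:,1]<110)).astype(np.uint8)
for n,b in dict(block=(228,172,262,202),h1=(210,235,236,285),h2=(298,212,325,262)).items(): print(quad(dk,b,n).tolist())
E
```

```text
plate 13185.0 ((256.8710021972656, 203.7476043701172), (139.52621459960938, 101.8675308227539), 76.32869720458984)
[[289, 133], [322, 258], [224, 282], [197, 155], [232, 138]]
rack 4663.0 ((415.2347412109375, 224.54722595214844), (97.5224838256836, 50.64292526245117), 87.33700561523438)
[[434, 176], [442, 271], [393, 273], [388, 177]]
[[ 0.63467536 -0.18939205  0.006     ]
 [ 0.64186669 -0.31247434  0.006     ]
 [ 0.41225028 -0.30739964  0.006     ]
 [ 0.40821187 -0.18944578  0.006     ]] [[ 0.52185471 -0.24856006  0.006     ]]
block 100.0 ((245.4403839111328, 191.4678955078125), (6.513219356536865, 18.9649600982666), 73.3007583618164)
[[254, 187], [254, 192], [236, 193]]
[[235.4220428466797, 191.0734100341797], [253.58717346191406, 185.6238555908203], [255.45872497558594, 191.8623809814453], [237.29359436035156, 197.3119354248047]]
h1 106.0 ((223.4209747314453, 260.5184326171875), (36.12950897216797, 4.2849016189575195), 76.86598205566406)
[[219, 243], [228, 278]]
[[217.22972106933594, 243.4130401611328], [221.4025421142578, 242.4394073486328], [229.6122283935547, 277.62384033203125], [225.4394073486328, 278.59747314453125]]
h2 124.0 ((313.17950439453125, 239.19561767578125), (35.888729095458984, 4.872621059417725), 75.52970886230469)
[[308, 222], [319, 252], [316, 257]]
[[306.3365783691406, 222.4292755126953], [311.0546569824219, 221.2117156982422], [320.0224304199219, 255.9619598388672], [315.3043518066406, 257.17950439453125]]
```

View pics/crop0.png

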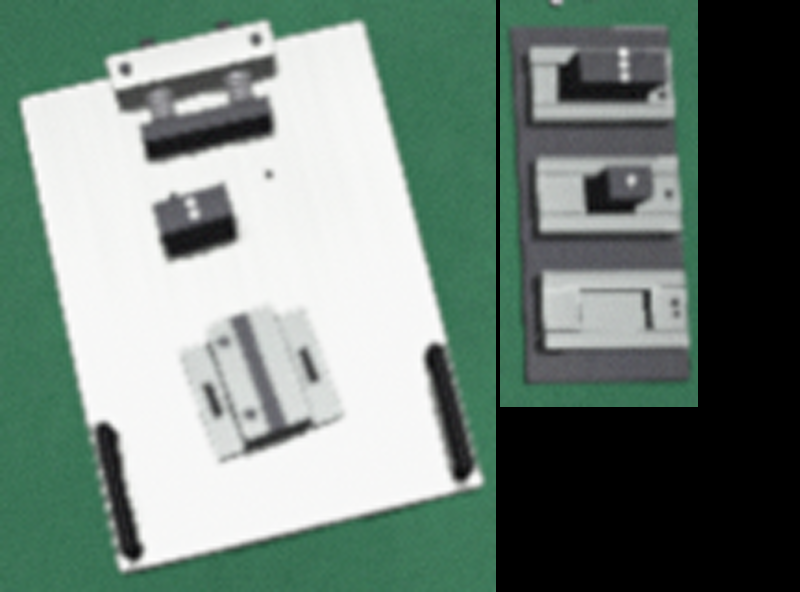

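The crop confirms the nest: grey and eared on the plate, turned a few degrees, with its middle at crop (262,380). The block with two dots is at (195,210). The empty slot, in the holder with two dark dots, is at (615,310). Next I turn the corners into points.

```bash
cat > m.py <<'E'
from h import *
A=lambda p:np.array(p)/3.7+[192,128]-.36
B=lambda p:(np.array(p)-[500,0])/[3.3,3.7]+[385,170]-.36
def rep(n,px,z):
    P=onz("top",px,z)[:,:2]; c=P.mean(0); e=np.roll(P,-1,0)-P
    print(n,"c",c.round(4),"len",(np.linalg.norm(e,axis=1)*1e3).round(1),"ang",np.degrees(np.arctan2(e[:,1],e[:,0])).round(1)); return c
if __name__=="__main__":
    rep("plate",A([(21,98),(363,21),(483,483),(122,572)]),.025)
    rep("block top",A([(153,205),(226,185),(236,213),(165,234)]),.085)
    rep("block foot edge",A([(171,260),(237,240)]),.025)
    rep("fence top edge",A([(147,138),(272,110)]),.065)
    rep("fence foot edge",A([(150,160),(273,133)]),.025)
    rep("nest ears",A([(180,350),(302,308),(344,413),(221,461)]),.037)
    rep("nest top",A([(208,328),(267,305),(312,420),(247,442)]),.08)
    rep("rack",B([(512,28),(668,26),(690,382),(524,382)]),.006)
    rep("slot rim",B([(580,290),(650,290),(653,329),(581,330)]),.026)
    rep("holder top",B([(542,271),(685,270),(690,347),(545,348)]),.026)
E
python3 m.py
```

```text
plate c [0.5624 0.1113] len [219.  298.2 218.9 299.8] ang [ -76.5 -166.4  103.9   13.6]
block top c [0.5941 0.1381] len [43.3 17.6 42.2 18.6] ang [ -74.  -160.2  107.2   23. ]
block foot edge c [0.5848 0.137 ] len [41.8 41.8] ang [-72.5 107.5]
fence top edge c [0.6518 0.1322] len [75.8 75.8] ang [-76.7 103.3]
fence foot edge c [0.6505 0.1336] len [77.5 77.5] ang [-77. 103.]
nest ears c [0.5015 0.1008] len [76.5 67.7 77.3 70.5] ang [ -70.5 -158.4  111.6   20.9]
nest top c [0.4999 0.1011] len [35.9 70.6 38.4 68.7] ang [ -68.1 -158.6  109.    19.4]
rack c [ 0.5233 -0.2478] len [114.6 226.4 117.  222.5] ang [ -88.7 -179.9   89.4   -0.5]
slot rim c [ 0.4532 -0.249 ] len [48.8 23.7 50.1 24.1] ang [ -90.3 -178.2   90.3   -1.2]
holder top c [ 0.4537 -0.249 ] len [100.   46.8 100.7  46.3] ang [ -89.9 -179.3   89.8   -0. ]
```

```bash
cat >> h.py <<'E'
from scipy.spatial.transform import Rotation as Ro
def go(xyz,yang,n,p=None,a=None):
    "rows (in tool axes) to reach xyz with tool y at yang deg, n rows"
    s=sense(); R0=Ro.from_quat(s["tool_rot"]); p=s["tcp_pos"] if p is None else np.array(p)
    R=R0.as_matrix(); print("now",p.round(4),"yang",np.degrees(np.arctan2(R[1,1],R[0,1])).round(2),"z",R[:,2].round(4))
    yd=np.array([np.cos(np.radians(yang)),np.sin(np.radians(yang)),0]); z=np.array([0,0,-1.])
    Rt=Ro.from_matrix(np.c_[np.cross(yd,z),yd,z]); w=(R0.inv()*Rt).as_rotvec()
    print("turn",w.round(3)); st=(np.array(xyz)-p)/n
    for i in range(n):
        Rk=R0*Ro.from_rotvec(w*i/n); print((Rk.inv().apply(st)).round(3).tolist(),(w/n).round(3).tolist())
E
python3 -c "
from h import *
go((.594,.1385,.15),107,13)"
```

```text
now [0.2273 0.5815 0.2304] yang 68.64 z [-0.001  -0.0017 -1.    ]
turn [-0.002 -0.001 -0.669]
[-0.039, -0.021, 0.006] [-0.0, -0.0, -0.051]
[-0.038, -0.023, 0.006] [-0.0, -0.0, -0.051]
[-0.036, -0.025, 0.006] [-0.0, -0.0, -0.051]
[-0.035, -0.027, 0.006] [-0.0, -0.0, -0.051]
[-0.033, -0.029, 0.006] [-0.0, -0.0, -0.051]
[-0.032, -0.031, 0.006] [-0.0, -0.0, -0.051]
[-0.03, -0.032, 0.006] [-0.0, -0.0, -0.051]
[-0.029, -0.034, 0.006] [-0.0, -0.0, -0.051]
[-0.027, -0.035, 0.006] [-0.0, -0.0, -0.051]
[-0.025, -0.036, 0.006] [-0.0, -0.0, -0.051]
[-0.023, -0.038, 0.006] [-0.0, -0.0, -0.051]
[-0.021, -0.039, 0.006] [-0.0, -0.0, -0.051]
[-0.019, -0.04, 0.006] [-0.0, -0.0, -0.051]
```

Emit:
{"op": "apply_moves", "data": {"plan": [[-0.039, -0.021, 0.006, 0, 0, -0.051, -1], [-0.038, -0.023, 0.006, 0, 0, -0.051, -1], [-0.036, -0.025, 0.006, 0, 0, -0.051, -1], [-0.035, -0.027, 0.006, 0, 0, -0.051, -1], [-0.033, -0.029, 0.006, 0, 0, -0.051, -1], [-0.032, -0.031, 0.006, 0, 0, -0.051, -1], [-0.03, -0.032, 0.006, 0, 0, -0.051, -1], [-0.029, -0.034, 0.006, 0, 0, -0.051, -1]]}}

```text
t: 1.1
tcp_pos: [0.4539, 0.3084, 0.1828]
tool_rot: [-0.018, 1.0, -0.0, -0.0]
force: [0.7, 0.9, -0.2]
finger_gap: 1.0
gripper_force: 0.0
```

Emit:
{"op": "apply_moves", "data": {"plan": [[-0.027, -0.035, 0.006, 0, 0, -0.051, -1], [-0.025, -0.036, 0.006, 0, 0, -0.051, -1], [-0.023, -0.038, 0.006, 0, 0, -0.051, -1], [-0.021, -0.039, 0.006, 0, 0, -0.051, -1], [-0.019, -0.04, 0.006, 0, 0, -0.055, -1], [0, 0, 0, 0, 0, 0, -1], [0, 0, 0, 0, 0, 0, -1]]}}

```text
t: 1.98
tcp_pos: [0.5925, 0.1389, 0.1528]
tool_rot: [-0.146, 0.989, 0.0, -0.001]
force: [-0.4, -0.3, 0.4]
finger_gap: 1.006
gripper_force: 0.0
```

```bash
python3 -c "
from h import *
go((.594,.1385,.047),107,3)
s,t=snapshot('side'),snapshot('top')
a=cv2.resize(s[170:260,170:330],(800,450)[:2],interpolation=2) 
cv2.imwrite('pics/s1.png',s[:,:,::-1]); cv2.imwrite('pics/t1.png',t[:,:,::-1])
o=np.vstack([cv2.resize(s[170:270,170:340],(680,400),interpolation=2)[:, :],np.pad(cv2.resize(t[120:170+0,190:360],(680,200),interpolation=2),((0,0),(0,0),(0,0)))])
o=np.hstack([cv2.resize(s[160:280,170:330],(440,330),interpolation=2),cv2.resize(t[110:290,190:330],(360,463),interpolation=2)[:330]])
cv2.imwrite('pics/c1.png',o[:,:,::-1])"
```

```text
now [0.5925 0.1389 0.1528] yang 106.81 z [-2.1e-03  3.0e-04 -1.0e+00]
turn [ 0.001 -0.002 -0.003]
[-0.001, -0.0, 0.035] [0.0, -0.001, -0.001]
[-0.0, -0.0, 0.035] [0.0, -0.001, -0.001]
[-0.0, -0.0, 0.035] [0.0, -0.001, -0.001]
```

View pics/c1.png

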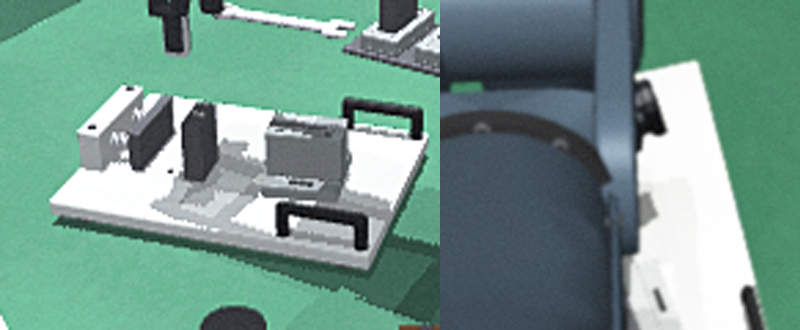

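The side view shows the block, fence and nest clear of the hand. The block's foot is around crop (200,180). I project the estimate into the side view as a cross-check.

```bash
python3 -c "
from h import *
def box(c,yaw,lx,ly,z):
    r=np.radians(yaw);M=np.array([[np.cos(r),-np.sin(r)],[np.sin(r),np.cos(r)]])
    P=np.array([(-1,-1),(-1,1),(1,1),(1,-1)])*[lx/2,ly/2]@M.T+c
    return np.c_[P,np.full(4,z)]
im=cv2.imread('pics/s1.png')[160:280,170:330]; im=cv2.resize(im,(800,600),interpolation=2)
d=lambda P,c:cv2.polylines(im,[(((proj('side',P)-[170,160]+.5)*5)).astype(int)],True,c,1)
for z in(.025,.085): d(box((.594,.1385),17,.02,.045,z),(0,0,255))
for z in(.025,.08): d(box((.5005,.101),20.5,.07,.04,z),(0,0,255))
o=np.array([.5527,.1089]);u=np.array([np.cos(.2374),np.sin(.2374)])
for z in(.025,.065): d(box(o+.106*u,13.6,.012,.08,z),(255,0,0))
d(box(o+.01*u,13.6,.3,.22,.025),(255,0,0))
cv2.imwrite('pics/c2.png',im)"
```

```text
(no output)
```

View pics/c2.png

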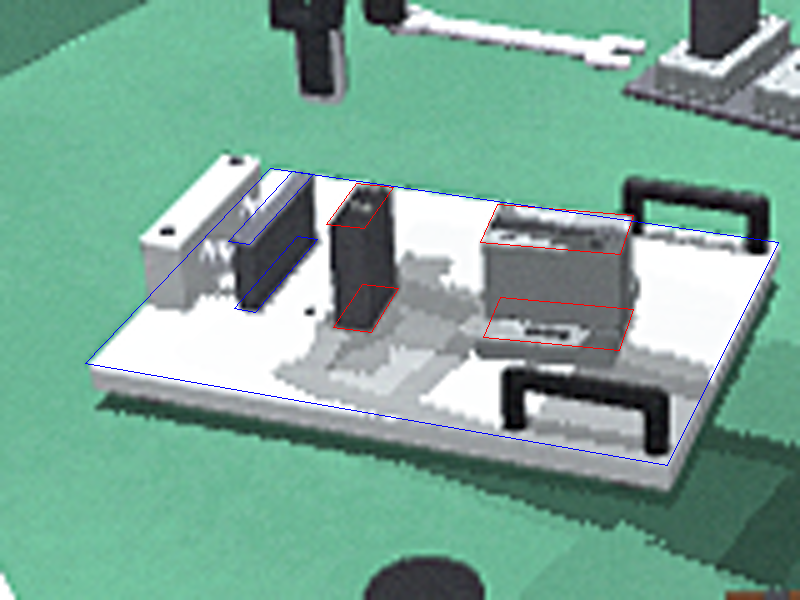

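The outlines agree with the picture to about 1 px, so I go down and grip the block.

Emit:
{"op": "apply_moves", "data": {"plan": [[-0.001, 0, 0.035, 0, -0.002, 0, -1], [0, 0, 0.035, 0, 0, 0, -1], [0, 0, 0.035, 0, 0, -0.003, -1], [0, 0, 0, 0, 0, 0, 0.3], [0, 0, 0, 0, 0, 0, 0.6], [0, 0, 0, 0, 0, 0, 0.8], [0, 0, 0, 0, 0, 0, 1], [0, 0, 0, 0, 0, 0, 1]], "force": 50}}

```text
t: 3.08
tcp_pos: [0.5957, 0.1394, 0.0501]
tool_rot: [-0.148, 0.989, 0.0, 0.003]
force: [0.8, 2.4, 6.5]
finger_gap: 0.521
gripper_force: 52.8
```

```bash
python3 -c "
from h import *
go((.594,.1385,.15),107,3);s=sense();print(s['finger_gap'],s['gripper_force'],s['force'])"
```

```text
now [0.5957 0.1394 0.0501] yang 107.02 z [ 0.0052  0.0013 -1.    ]
turn [-0.     0.005  0.   ]
[0.0, -0.0, -0.033] [-0.0, 0.002, 0.0]
[0.001, -0.0, -0.033] [-0.0, 0.002, 0.0]
[0.001, -0.0, -0.033] [-0.0, 0.002, 0.0]
0.520761611770417 52.82700061798096 [0.7656314  2.38137051 6.49423635]
```

Gripped: the opening is 44 mm, as it should be. I lift it and carry it to the rack.

Emit:
{"op": "apply_moves", "data": {"plan": [[0, 0, -0.033, 0, 0.002, 0, 1], [0, 0, -0.033, 0, 0.002, 0, 1], [0, 0, -0.033, 0, 0, 0, 1], [0, 0, 0, 0, 0, 0, 1], [0, 0, 0, 0, 0, 0, 1]]}}

```text
t: 3.7
tcp_pos: [0.593, 0.1388, 0.1458]
tool_rot: [-0.148, 0.989, -0.0, -0.003]
force: [-0.1, -0.1, -4.9]
finger_gap: 0.516
gripper_force: 53.1
```

```bash
python3 -c "
from h import *
go((.4535,-.249,.15),90.0,11);s=sense();print(s['finger_gap'],s['gripper_force'],s['force'])"
```

```text
now [0.593  0.1388 0.1458] yang 107.02 z [-5.3e-03 -9.0e-04 -1.0e+00]
turn [-0.    -0.005  0.297]
[0.022, -0.03, -0.0] [-0.0, -0.0, 0.027]
[0.022, -0.031, -0.0] [-0.0, -0.0, 0.027]
[0.021, -0.031, -0.0] [-0.0, -0.0, 0.027]
[0.02, -0.032, -0.0] [-0.0, -0.0, 0.027]
[0.019, -0.032, -0.0] [-0.0, -0.0, 0.027]
[0.018, -0.033, -0.0] [-0.0, -0.0, 0.027]
[0.017, -0.033, -0.0] [-0.0, -0.0, 0.027]
[0.016, -0.034, -0.0] [-0.0, -0.0, 0.027]
[0.015, -0.034, -0.0] [-0.0, -0.0, 0.027]
[0.015, -0.035, -0.0] [-0.0, -0.0, 0.027]
[0.014, -0.035, -0.0] [-0.0, -0.0, 0.027]
0.5162960891687975 53.0802047252655 [-0.11328968 -0.05624203 -4.92150168]
```

Emit:
{"op": "apply_moves", "data": {"plan": [[0.022, -0.03, 0, 0, -0.004, 0.027, 1], [0.022, -0.031, 0, 0, 0, 0.027, 1], [0.021, -0.031, 0, 0, 0, 0.027, 1], [0.02, -0.032, 0, 0, 0, 0.027, 1], [0.019, -0.032, 0, 0, 0, 0.027, 1], [0.018, -0.033, 0, 0, 0, 0.027, 1], [0.017, -0.033, 0, 0, 0, 0.027, 1], [0.016, -0.034, 0, 0, 0, 0.027, 1]]}}

```text
t: 4.7
tcp_pos: [0.4922, -0.144, 0.1451]
tool_rot: [-0.04, 0.999, 0.001, -0.001]
force: [0.2, -0.5, -4.1]
finger_gap: 0.519
gripper_force: 53.0
```

Emit:
{"op": "apply_moves", "data": {"plan": [[0.015, -0.034, 0, 0, 0, 0.027, 1], [0.015, -0.035, 0, 0, 0, 0.027, 1], [0.014, -0.035, 0, 0, 0, 0.027, 1], [0, 0, 0.03, 0, 0, 0, 1], [0, 0, 0.01, 0, 0, 0, 1], [0, 0, 0, 0, 0, 0, 1], [0, 0, 0, 0, 0, 0, 1]]}}

```text
t: 5.58
tcp_pos: [0.4562, -0.2494, 0.1071]
tool_rot: [-0.001, 1.0, 0.0, 0.001]
force: [0.5, -0.2, -4.7]
finger_gap: 0.513
gripper_force: 52.8
```

```bash
python3 -c "
from h import *
go((.4535,-.249,.06),90.0,2)
s,t=snapshot('side'),snapshot('top')
cv2.imwrite('pics/s3.png',s[:,:,::-1]); cv2.imwrite('pics/t3.png',t[:,:,::-1])
p=proj('side',[(.4535,-.249,.05)])[0].astype(int);print(p)
x,y=p; a=cv2.resize(s[y-50:y+50,x-40:x+40],(480,600),interpolation=2)
p=proj('top',[(.4535,-.249,.05)])[0].astype(int);x,y=p;print(p)
b=cv2.resize(t[y-75:y+75,x-40:x+40],(320,600),interpolation=2)
cv2.imwrite('pics/c3.png',np.hstack([a,b])[:,:,::-1])"
```

```text
now [ 0.4562 -0.2494  0.1071] yang 90.07 z [ 2.1e-03  3.0e-04 -1.0e+00]
turn [0.    0.002 0.001]
[0.001, 0.0, 0.024] [0.0, 0.001, 0.001]
[0.001, 0.0, 0.024] [0.0, 0.001, 0.001]
[354 169]
[423 252]
```

View pics/c3.png

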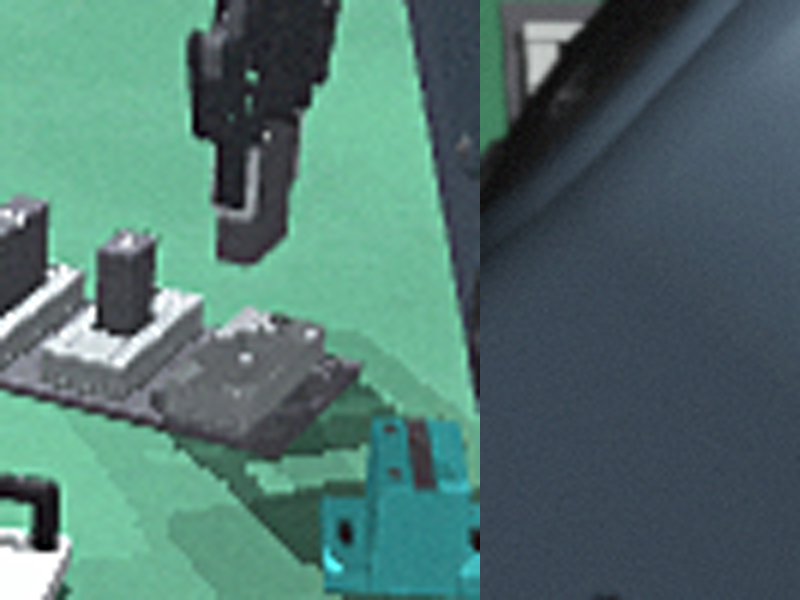

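The side view shows the block hanging upright above the holder, with bottom corners at crop (217,255), (245,265) and (288,235). The holder lies in shadow around (250,360). Now I measure the block's offset in the hand and check the rack in this view.

```bash
python3 -c "
from h import *
C=lambda p:np.array(p)/6+[314,119]-.42
for z in (.082,.084,.080):
  P=onz('side',C([(217,255),(245,266),(288,235)]),z);print(z,P.round(4).tolist(), ((P[0]+P[2])/2).round(4), np.linalg.norm(np.diff(P,axis=0),axis=1).round(4))
print('rack front, right corner',onz('side',C([(272,457),(361,370)]),.006).round(4).tolist())
print('rack expected -x corners', [.5233-.1125,-.2478+.0575],[.5233-.1125,-.2478-.0575])
im=cv2.imread('pics/s3.png')[119:219,314:394]
g=cv2.resize(im,(640,800)[:2],interpolation=2)[330:730]; g=cv2.convertScaleAbs(g,alpha=1.6)
def box(c,lx,ly,z):
    P=np.array([(-1,-1),(-1,1),(1,1),(1,-1)])*[lx/2,ly/2]+c; return np.c_[P,np.full(4,z)]
d=lambda P,c:cv2.polylines(g,[((proj('side',P)-[314,119]+.5)*8-[0,330]).astype(int)],True,c,1)
d(box((.4535,-.249),.025,.05,.026),(0,0,255)); d(box((.4535,-.249),.046,.1,.026),(255,0,0))
cv2.imwrite('pics/c4.png',g)"
```

```text
0.082 [[0.4658, -0.2335, 0.082], [0.4482, -0.2281, 0.082], [0.4454, -0.275, 0.082]] [ 0.4556 -0.2543  0.082 ] [0.0184 0.047 ]
0.084 [[0.464, -0.2293, 0.084], [0.4465, -0.2238, 0.084], [0.4436, -0.2706, 0.084]] [ 0.4538 -0.2499  0.084 ] [0.0183 0.0469]
0.08 [[0.4676, -0.2378, 0.08], [0.45, -0.2324, 0.08], [0.4471, -0.2795, 0.08]] [ 0.4574 -0.2587  0.08  ] [0.0185 0.0472]
rack front, right corner [[0.4086, -0.1835, 0.006], [0.4079, -0.2974, 0.006]]
rack expected -x corners [0.4108, -0.1903] [0.4108, -0.3053]
```

View pics/c4.png

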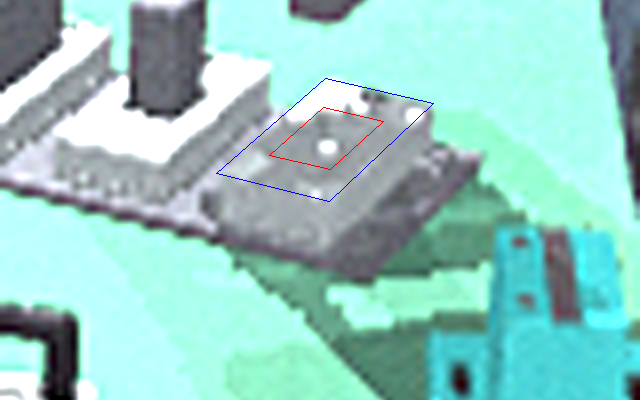

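The slot and holder outlines agree with the picture. The block sits about 2 mm to -x of the TCP, so I correct by 1 mm and go down.

Emit:
{"op": "apply_moves", "data": {"plan": [[0.001, 0, 0.02, 0, 0.002, 0, 1], [0, 0, 0.02, 0, 0, 0, 1], [0, 0, 0.012, 0, 0, 0, 1], [0, 0, 0.006, 0, 0, 0, 1], [0, 0, 0, 0, 0, 0, 1]]}}

```text
t: 6.3
tcp_pos: [0.455, -0.2497, 0.0489]
tool_rot: [-0.0, 1.0, 0.0, -0.0]
force: [0.7, 0.3, -5.0]
finger_gap: 0.517
gripper_force: 53.1
```

Emit:
{"op": "apply_moves", "data": {"plan": [[0, 0, 0.004, 0, 0, 0, 1], [0, 0, 0.003, 0, 0, 0, 1], [0, 0, 0, 0, 0, 0, 1]]}}

```text
t: 6.68
tcp_pos: [0.4548, -0.2496, 0.0419]
tool_rot: [-0.0, 1.0, 0.0, -0.0]
force: [0.9, 0.1, -3.6]
finger_gap: 0.517
gripper_force: 53.1
```

Emit:
{"op": "apply_moves", "data": {"plan": [[0, 0, 0.003, 0, 0, 0, 1], [0, 0, 0.002, 0, 0, 0, 1], [0, 0, 0, 0, 0, 0, 1]]}}

```text
t: 7.05
tcp_pos: [0.4548, -0.2496, 0.0367]
tool_rot: [-0.0, 1.0, 0.0, -0.0]
force: [0.7, 0.4, -4.3]
finger_gap: 0.518
gripper_force: 53.1
```

Emit:
{"op": "apply_moves", "data": {"plan": [[0, 0, 0.002, 0, 0, 0, 1], [0, 0, 0, 0, 0, 0, 1]]}}

```text
t: 7.3
tcp_pos: [0.4549, -0.2497, 0.0361]
tool_rot: [-0.0, 1.0, 0.0, 0.0]
force: [-1.7, 0.6, 4.7]
finger_gap: 0.524
gripper_force: 54.2
```

Emit:
{"op": "apply_moves", "data": {"plan": [[0, 0, 0.001, 0, 0, 0, 1], [0, 0, 0, 0, 0, 0, 1]]}}

```text
t: 7.55
tcp_pos: [0.4549, -0.2497, 0.0361]
tool_rot: [-0.0, 1.0, -0.0, 0.0]
force: [-2.2, 1.6, 13.5]
finger_gap: 0.519
gripper_force: 55.3
```

Contact at TCP 25 mm above the slot floor, the same height as when it was gripped on the plate, so the block is seated. I release it and rise.

Emit:
{"op": "apply_moves", "data": {"plan": [[0, 0, -0.001, 0, 0, 0, 0.5], [0, 0, 0, 0, 0, 0, 0], [0, 0, 0, 0, 0, 0, -1], [0, 0, 0, 0, 0, 0, -1], [0, 0, -0.02, 0, 0, 0, -1], [0, 0, -0.04, 0, 0, 0, -1], [0, 0, -0.055, 0, 0, 0, -1], [0, 0, 0, 0, 0, 0, -1]]}}

```text
t: 8.55
tcp_pos: [0.4574, -0.2518, 0.1536]
tool_rot: [-0.0, 1.0, -0.003, 0.004]
force: [-0.7, -0.3, -1.4]
finger_gap: 0.998
gripper_force: 0.0
```

```bash
python3 -c "
from h import *
s=sense();print(s['force'],s['finger_gap'])
go((.5005,.101,.17),110.5,10)
im=snapshot('side')[:,:,::-1]; cv2.imwrite('pics/s5.png',im)
cv2.imwrite('pics/c5.png',cv2.resize(im[119:219,294:394],(600,600),interpolation=2))"
```

```text
[-0.70011818 -0.32050171 -1.35249644] 0.9977330919727978
now [ 0.4574 -0.2518  0.1536] yang 90.02 z [ 0.0074 -0.0059 -1.    ]
turn [-0.007  0.006 -0.357]
[-0.004, 0.035, -0.002] [-0.001, 0.001, -0.036]
[-0.006, 0.035, -0.002] [-0.001, 0.001, -0.036]
[-0.007, 0.035, -0.002] [-0.001, 0.001, -0.036]
[-0.008, 0.035, -0.002] [-0.001, 0.001, -0.036]
[-0.009, 0.034, -0.002] [-0.001, 0.001, -0.036]
[-0.011, 0.034, -0.002] [-0.001, 0.001, -0.036]
[-0.012, 0.034, -0.002] [-0.001, 0.001, -0.036]
[-0.013, 0.033, -0.002] [-0.001, 0.001, -0.036]
[-0.014, 0.033, -0.002] [-0.001, 0.001, -0.036]
[-0.015, 0.032, -0.002] [-0.001, 0.001, -0.036]
```

View pics/c5.png

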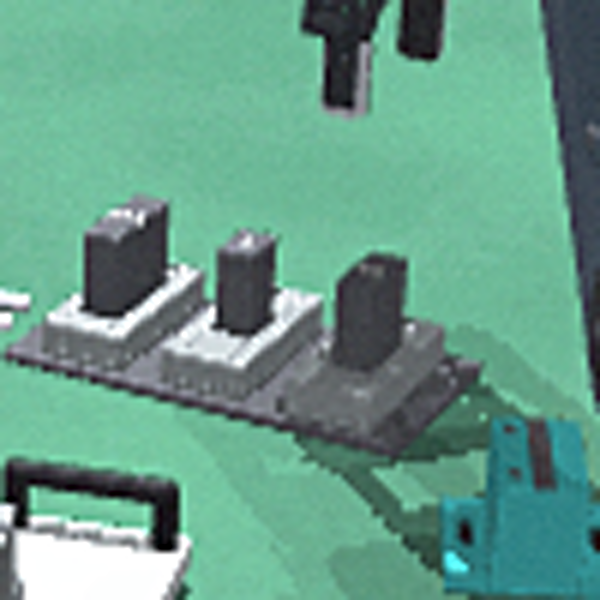

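All three blocks now stand upright at the same seating height, with the middle one at crop (368,310). On to the nest.

Emit:
{"op": "apply_moves", "data": {"plan": [[-0.004, 0.035, -0.002, -0.004, 0.003, -0.036, -1], [-0.006, 0.035, -0.002, 0, 0, -0.036, -1], [-0.007, 0.035, -0.002, 0, 0, -0.036, -1], [-0.008, 0.035, -0.002, 0, 0, -0.036, -1], [-0.009, 0.034, -0.002, 0, 0, -0.036, -1], [-0.011, 0.034, -0.002, 0, 0, -0.036, -1], [-0.012, 0.034, -0.002, 0, 0, -0.036, -1], [-0.013, 0.033, -0.002, 0, 0, -0.036, -1]]}}

```text
t: 9.6
tcp_pos: [0.4888, 0.0341, 0.1653]
tool_rot: [-0.144, 0.99, 0.003, -0.003]
force: [-0.2, -0.7, 0.3]
finger_gap: 0.998
gripper_force: 0.0
```

Emit:
{"op": "apply_moves", "data": {"plan": [[-0.014, 0.033, -0.002, 0, 0, -0.036, -1], [-0.015, 0.032, -0.002, 0, 0, -0.034, -1], [0, 0, 0.04, 0, 0, 0, -1], [0, 0, 0.02, 0, 0, 0, -1], [0, 0, 0, 0, 0, 0, -1], [0, 0, 0, 0, 0, 0, -1]]}}

```text
t: 10.35
tcp_pos: [0.4976, 0.1037, 0.1109]
tool_rot: [-0.178, 0.984, 0.003, -0.002]
force: [-0.4, -0.1, -0.6]
finger_gap: 1.004
gripper_force: 0.0
```

```bash
python3 -c "
from h import *
go((.5005,.101,.047),110.5,2)"
```

```text
now [0.4976 0.1037 0.1109] yang 110.51 z [-0.004   0.0045 -1.    ]
turn [ 0.006 -0.002  0.   ]
[-0.001, -0.002, 0.032] [0.003, -0.001, 0.0]
[-0.001, -0.002, 0.032] [0.003, -0.001, 0.0]
```

Emit:
{"op": "apply_moves", "data": {"plan": [[-0.002, -0.003, 0.032, 0.006, -0.002, 0, -1], [0, 0, 0.032, 0, 0, 0, -1], [0, 0, 0, 0, 0, 0, 0.2], [0, 0, 0, 0, 0, 0, 0.5], [0, 0, 0, 0, 0, 0, 0.8], [0, 0, 0, 0, 0, 0, 1], [0, 0, 0, 0, 0, 0, 1], [0, 0, 0, 0, 0, 0, 1]], "force": 60}}

```text
t: 11.35
tcp_pos: [0.5019, 0.1017, 0.0489]
tool_rot: [-0.178, 0.984, -0.001, 0.002]
force: [0.4, -0.8, 7.4]
finger_gap: 0.46
gripper_force: 62.4
```

```bash
python3 -c "
from h import *
o=np.array([.5527,.1089]);u=np.array([np.cos(.2374),np.sin(.2374)])
go((*(o+(.1-.035-.02)*u),.051),103.6,5)"
```

```text
now [0.5019 0.1017 0.0489] yang 110.53 z [ 4.5e-03 -6.0e-04 -1.0e+00]
turn [-0.002  0.004  0.121]
[-0.019, -0.003, -0.0] [-0.0, 0.001, 0.024]
[-0.019, -0.003, -0.0] [-0.0, 0.001, 0.024]
[-0.019, -0.002, -0.0] [-0.0, 0.001, 0.024]
[-0.019, -0.002, -0.0] [-0.0, 0.001, 0.024]
[-0.019, -0.001, -0.0] [-0.0, 0.001, 0.024]
```

Nest gripped at 39 mm. I lift it slightly, turn it square and bring it near the fence.

Emit:
{"op": "apply_moves", "data": {"plan": [[0, 0, -0.006, 0, 0, 0, 1], [-0.019, -0.003, 0, 0, 0, 0.024, 1], [-0.019, -0.003, 0, 0, 0, 0.024, 1], [-0.019, -0.002, 0, 0, 0, 0.024, 1], [-0.014, -0.002, 0, 0, 0, 0.024, 1], [-0.01, -0.001, 0, 0, 0, 0.025, 1], [0, 0, 0, 0, 0, 0, 1], [0, 0, 0, 0, 0, 0, 1]]}}

```text
t: 12.35
tcp_pos: [0.5797, 0.1166, 0.053]
tool_rot: [-0.118, 0.993, -0.0, -0.001]
force: [-0.1, -0.2, -3.8]
finger_gap: 0.456
gripper_force: 61.4
```

```bash
python3 -c "
from h import *
o=np.array([.5527,.1089]);u=np.array([np.cos(.2374),np.sin(.2374)])
s=sense();print(s['force'],s['finger_gap'])
d=s['tcp_pos'][:2]-o;print('tcp in plate',d@u,d@[-u[1],u[0]])
go((*(o+(.1-.035-.01)*u),.049),103.6,1)
im=snapshot('side')[:,:,::-1]; cv2.imwrite('pics/s6.png',im)
cv2.imwrite('pics/c6.png',cv2.resize(im[170:260,175:295],(800,600),interpolation=2))"
```

```text
[-0.10283608 -0.18942457 -3.8061548 ] 0.456141115779006
tcp in plate 0.028090102832284646 0.0010859449840225866
now [0.5797 0.1166 0.053 ] yang 103.6 z [-1.2e-03 -5.0e-04 -1.0e+00]
turn [-0.    -0.001 -0.   ]
[-0.027, -0.001, 0.004] [-0.0, -0.001, -0.0]
```

View pics/c6.png

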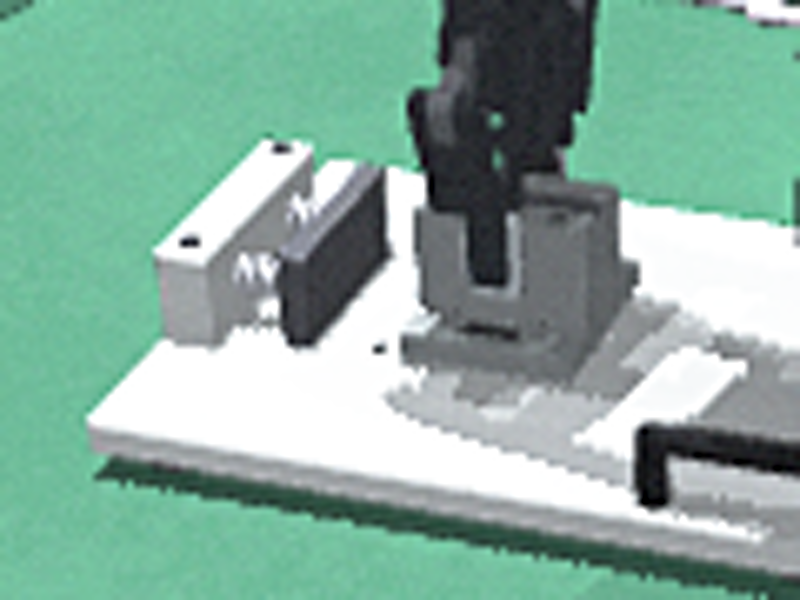

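The nest is held just above the plate in front of the fence, with ear corners at crop (403,362) and (570,385). The fence's near foot corner is at (307,343). I compare them in plate axes.

```bash
cat > pf.py <<'E'
from h import *
o=np.array([.5527,.1089]);u=np.array([np.cos(.2374),np.sin(.2374)])
def pl(p,z,off,sc):
    P=onz("side",np.array(p)/sc+off+.5/sc-.5,z)[:,:2]-o
    return (np.c_[P@u,P@[-u[1],u[0]]]*1e3).round(1).tolist()
E
python3 -c "
from pf import *
S=((175,170),6.667)
print('fence foot near',pl([(307,343)],.025,*S),'fence top front near/far',pl([(302,258),(384,174)],.065,*S))
print('ear bottom',pl([(403,362),(570,385)],.029,*S),'ear top front',pl([(403,334)],.041,*S))
print('plate near +x corner',pl([(89,424)],.025,*S))
print('nest top front near, far?, back-near',pl([(418,208)],.084,*S))"
```

```text
fence foot near [[102.1, 35.7]] fence top front near/far [[99.3, 39.0], [97.0, -33.3]]
ear bottom [[58.1, 43.9], [-8.5, 40.9]] ear top front [[57.7, 43.1]]
plate near +x corner [[154.8, 113.1]]
nest top front near, far?, back-near [[58.0, 21.4]]
```

Emit:
{"op": "apply_moves", "data": {"plan": [[-0.01, -0.0015, 0, 0, 0, 0, 1], [-0.012, 0, 0, 0, 0, 0, 1], [0, 0, 0.003, 0, 0, 0, 1], [0, 0, 0, 0, 0, 0, 1]]}}

```text
t: 12.9
tcp_pos: [0.6021, 0.1203, 0.0498]
tool_rot: [-0.118, 0.993, -0.0, -0.0]
force: [0.8, 0.1, -2.8]
finger_gap: 0.463
gripper_force: 61.4
```

Emit:
{"op": "apply_moves", "data": {"plan": [[0, 0, 0.001, 0, 0, 0, 1], [0, 0, 0, 0, 0, 0, 1]]}}

```text
t: 13.15
tcp_pos: [0.6023, 0.1203, 0.0493]
tool_rot: [-0.118, 0.993, -0.0, 0.0]
force: [-0.0, -0.6, -3.2]
finger_gap: 0.457
gripper_force: 61.3
```

Emit:
{"op": "apply_moves", "data": {"plan": [[0, 0, 0.001, 0, 0, 0, 1], [0, 0, 0, 0, 0, 0, 1]]}}

```text
t: 13.4
tcp_pos: [0.6024, 0.1203, 0.049]
tool_rot: [-0.118, 0.993, -0.0, 0.0]
force: [-3.3, -0.3, 4.3]
finger_gap: 0.458
gripper_force: 62.0
```

Emit:
{"op": "apply_moves", "data": {"plan": [[-0.004, 0, 0, 0, 0, 0, 1], [-0.004, 0, 0, 0, 0, 0, 1], [0, 0, 0, 0, 0, 0, 1]]}}

```text
t: 13.78
tcp_pos: [0.6111, 0.1223, 0.049]
tool_rot: [-0.118, 0.993, -0.0, 0.001]
force: [-1.8, 0.0, 5.8]
finger_gap: 0.457
gripper_force: 62.5
```

```bash
cat >> pf.py <<'E'
def st():
    s=sense();d=s['tcp_pos'][:2]-o;v=np.array([-u[1],u[0]]);f=s['force'];R=Ro.from_quat(s['tool_rot']).as_matrix()
    print('tcp plate mm',(d@u*1e3).round(2),(d@v*1e3).round(2),s['tcp_pos'][2].round(4),'F',(f[:2]@u).round(2),(f[:2]@v).round(2),f[2].round(2),'T',s['ft_torque'].round(3),'yang',np.degrees(np.arctan2(R[1,1],R[0,1])).round(2),'z',R[:,2].round(4),s['t'])
E
python3 -c "
from pf import *
st()
im=snapshot('side')[:,:,::-1]; cv2.imwrite('pics/s7.png',im)
cv2.imwrite('pics/c7.png',cv2.resize(im[170:260,175:295],(800,600),interpolation=2))"
```

```text
tcp plate mm 59.91 -0.76 0.049 F -1.72 0.46 5.78 T [-0.141  0.214 -0.036] yang 103.59 z [ 2.3e-03 -4.0e-04 -1.0e+00] 13.775
```

View pics/c7.png

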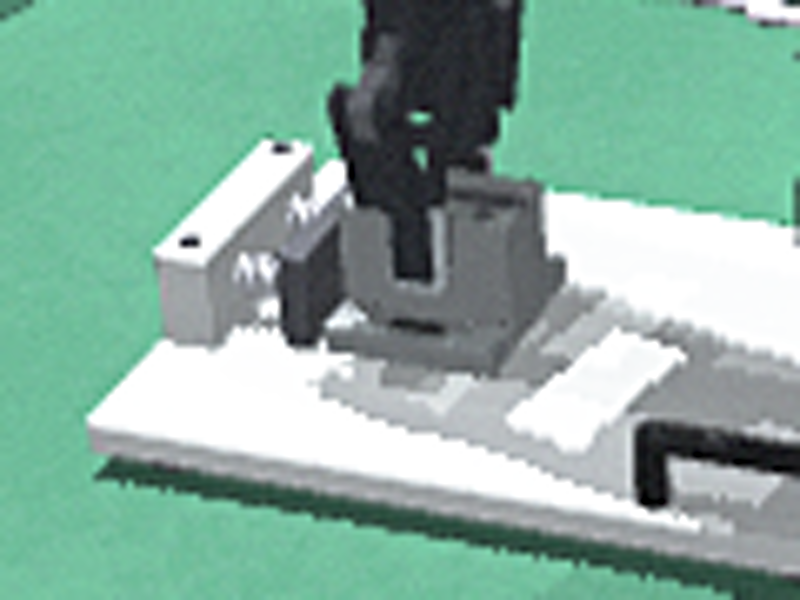

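The nest is flat on the plate, a few mm short of the fence: ear corner at (330,345), fence foot at about (312,343). I check the y-alignment, then creep forward to find contact by force.

```bash
python3 -c "
from pf import *
S=((175,170),6.667)
print('ear bottom f,b',pl([(330,347),(495,373)],.025,*S),'ear top f',pl([(330,331)],.037,*S))
print('fence front near foot, top',pl([(314,344)],.025,*S),pl([(310,260)],.065,*S))
print('top front near nest', pl([(345,207)],.08,*S))"
```

```text
ear bottom f,b [[92.3, 35.9], [24.2, 35.1]] ear top f [[88.1, 43.1]]
fence front near foot, top [[99.2, 35.6]] [[95.8, 39.6]]
top front near nest [[88.0, 22.0]]
```

Emit:
{"op": "apply_moves", "data": {"plan": [[-0.002, 0, 0, 0, 0, 0, 1], [-0.002, 0, 0, 0, 0, 0, 1], [0, 0, 0, 0, 0, 0, 1]]}}

```text
t: 14.2
tcp_pos: [0.6141, 0.123, 0.049]
tool_rot: [-0.118, 0.993, -0.0, 0.0]
force: [-3.1, -1.3, 8.2]
finger_gap: 0.457
gripper_force: 62.6
```

```bash
python3 -c "
from pf import *
st()"
```

```text
tcp plate mm 63.03 -0.72 0.049 F -3.34 -0.5 8.22 T [-0.245  0.391 -0.016] yang 103.6 z [ 6.e-04 -7.e-04 -1.e+00] 14.2
```

Emit:
{"op": "apply_moves", "data": {"plan": [[-0.002, 0, 0, 0, 0, 0, 1], [0, 0, 0, 0, 0, 0, 1]]}}

```text
t: 14.45
tcp_pos: [0.6159, 0.1235, 0.049]
tool_rot: [-0.118, 0.993, -0.0, 0.0]
force: [-3.7, -0.1, 7.6]
finger_gap: 0.458
gripper_force: 62.6
```

```bash
python3 -c "
from pf import *
st()"
```

```text
tcp plate mm 64.87 -0.7 0.049 F -3.63 0.81 7.63 T [-0.274  0.441 -0.062] yang 103.6 z [ 3.e-04 -7.e-04 -1.e+00] 14.45
```

Emit:
{"op": "apply_moves", "data": {"plan": [[-0.002, 0, 0, 0, 0, 0, 1], [0, 0, 0, 0, 0, 0, 1], [0, 0, 0, 0, 0, 0, 1]]}}

```text
t: 14.82
tcp_pos: [0.6174, 0.1239, 0.049]
tool_rot: [-0.119, 0.993, -0.0, -0.0]
force: [-4.2, -0.8, 7.7]
finger_gap: 0.462
gripper_force: 62.7
```

```bash
python3 -c "
from pf import *
st()"
```

```text
tcp plate mm 66.39 -0.68 0.049 F -4.28 0.26 7.69 T [-0.31   0.515 -0.012] yang 103.61 z [-7.e-04 -1.e-03 -1.e+00] 14.825
```

Emit:
{"op": "apply_moves", "data": {"plan": [[-0.002, 0, 0, 0, 0, 0, 1], [0, 0, 0, 0, 0, 0, 1], [0, 0, 0, 0, 0, 0, 1]]}}

```text
t: 15.2
tcp_pos: [0.6183, 0.1241, 0.0491]
tool_rot: [-0.119, 0.993, -0.001, -0.001]
force: [-6.7, -2.5, 9.0]
finger_gap: 0.457
gripper_force: 62.9
```

```bash
python3 -c "
from pf import *
st()"
```

```text
tcp plate mm 67.37 -0.67 0.0491 F -7.08 -0.89 9.02 T [-0.428  0.755 -0.009] yang 103.62 z [-0.0028 -0.0014 -1.    ] 15.2
```

Emit:
{"op": "apply_moves", "data": {"plan": [[-0.002, 0, 0, 0, 0, 0, 1], [0, 0, 0, 0, 0, 0, 1], [0, 0, 0, 0, 0, 0, 1]]}}

```text
t: 15.58
tcp_pos: [0.6195, 0.1244, 0.0491]
tool_rot: [-0.119, 0.993, -0.001, -0.002]
force: [-7.6, -2.7, 12.0]
finger_gap: 0.458
gripper_force: 63.2
```

```bash
python3 -c "
from pf import *
st()"
```

```text
tcp plate mm 68.55 -0.64 0.0491 F -8.0 -0.89 11.97 T [-0.564  0.954 -0.046] yang 103.63 z [-0.0046 -0.0017 -1.    ] 15.575
```

Contact is at TCP plate x ≈ 66.4. I take off some downward load and the small pitch, then press on in steps towards about 76.4.

Emit:
{"op": "apply_moves", "data": {"plan": [[-0.002, 0, -0.001, 0, -0.005, 0, 1], [-0.002, 0, 0, 0, 0, 0, 1], [0, 0, 0, 0, 0, 0, 1], [0, 0, 0, 0, 0, 0, 1]]}}

```text
t: 16.08
tcp_pos: [0.6219, 0.125, 0.0491]
tool_rot: [-0.119, 0.993, -0.0, -0.002]
force: [-9.8, -3.7, 8.3]
finger_gap: 0.46
gripper_force: 62.9
```

```bash
python3 -c "
from pf import *
st()"
```

```text
tcp plate mm 71.09 -0.65 0.0491 F -10.4 -1.31 8.25 T [-0.623  1.12  -0.068] yang 103.63 z [-0.0031 -0.0011 -1.    ] 16.075
```

Emit:
{"op": "apply_moves", "data": {"plan": [[-0.002, 0, 0, 0, 0, 0, 1], [0, 0, 0, 0, 0, 0, 1], [0, 0, 0, 0, 0, 0, 1]]}}

```text
t: 16.45
tcp_pos: [0.6232, 0.1253, 0.0491]
tool_rot: [-0.119, 0.993, -0.0, -0.002]
force: [-10.7, -3.3, 8.6]
finger_gap: 0.458
gripper_force: 63.0
```

```bash
python3 -c "
from pf import *
st()"
```

```text
tcp plate mm 72.37 -0.62 0.0491 F -11.19 -0.69 8.57 T [-0.81   1.28  -0.125] yang 103.64 z [-0.0047 -0.0014 -1.    ] 16.45
```

Emit:
{"op": "apply_moves", "data": {"plan": [[-0.002, 0, -0.001, 0, -0.006, 0, 1], [-0.002, 0, 0, 0, 0, 0, 1], [0, 0, 0, 0, 0, 0, 1], [0, 0, 0, 0, 0, 0, 1]]}}

```text
t: 16.95
tcp_pos: [0.6252, 0.1258, 0.0491]
tool_rot: [-0.119, 0.993, -0.0, -0.002]
force: [-11.9, -4.6, 7.0]
finger_gap: 0.463
gripper_force: 62.7
```

```bash
python3 -c "
from pf import *
st()
cv2.imwrite('pics/s8.png',snapshot('side')[:,:,::-1])
# fence shift: match patch of fence near end between start and now
a,b=cv2.imread('pics/s6.png'),cv2.imread('pics/s8.png')
for n,(x0,y0,x1,y1) in dict(fence=(215,206,224,221),housing=(199,205,208,220)).items():
    k=8; T=cv2.resize(a[y0:y1,x0:x1],None,fx=k,fy=k,interpolation=2); W=cv2.resize(b[y0-8:y1+8,x0-10:x1+10],None,fx=k,fy=k,interpolation=2)
    r=cv2.matchTemplate(W,T,cv2.TM_CCOEFF_NORMED); _,v,_,l=cv2.minMaxLoc(r); print(n,v,l[0]/k-10,l[1]/k-8)
p=[np.append(o+u*x-.0+np.array([-u[1],u[0]])*.04,.045) for x in (.1,.11)]; q=proj('side',p); print('10 mm =',q[1]-q[0],q[0])"
```

```text
tcp plate mm 74.44 -0.6 0.0491 F -12.67 -1.64 7.01 T [-0.958  1.575 -0.139] yang 103.65 z [-3.3e-03 -7.0e-04 -1.0e+00] 16.95
fence 0.7732954025268555 -3.5 -0.375
housing 0.9911824464797974 0.0 0.0
10 mm = [-3.57777002 -0.57637251] [220.07739211 215.2457941 ]
```

```bash
python3 -c "
from pf import *
def edge(f,w=None):
    g=cv2.imread(f)[:,:,1].astype(float); out=[]
    for r in range(211,220):
        p=g[r,207:219]; 
        lo,hi=p[-1] if 0 else p.min(),np.median(p[:5]); i=int(np.argmax(-np.diff(p))); th=(hi+lo)/2
        j=next((k for k in range(1,len(p)) if p[k]<th and p[k-1]>=th and p[k:k+2].max()<th+5),None)
        out.append(np.nan if j is None else round(207+j-1+(p[j-1]-th)/(p[j-1]-p[j]),2))
    return np.array(out)
a,c,b=edge('pics/s6.png'),edge('pics/s7.png'),edge('pics/s8.png'); print(a,c,b,b-a,sep='\n')
g=cv2.imread('pics/s6.png')[:,:,1];h=cv2.imread('pics/s8.png')[:,:,1]
for r in (213,216): print(g[r,207:222],h[r,207:222])"
```

```text
[215.99 215.83 215.9  216.59 216.77 216.77 216.72 216.6  216.9 ]
[215.98 215.85 216.07 216.58 216.77 216.78 216.73 216.62 216.81]
[212.78 212.85 212.93 213.2  213.43 213.62 213.59 213.72 214.23]
[-3.21 -2.98 -2.97 -3.39 -3.34 -3.15 -3.13 -2.88 -2.67]
[143 140 144 139 134 139 133 129 146  97  64  67  72  68  51] [141 137 138 133 136 149  92  66  68  70  66  55  63  57  83]
[141 141 141 137 138 134 164 255 255 255  43  66  70  69  62] [142 144 135 138 139 142 152  58  66  66  70  48  69 231 241]
```

Fence travel is now about 8.7 mm by image edge shift, and about 9 N by force less friction. A small last push.

Emit:
{"op": "apply_moves", "data": {"plan": [[-0.002, 0, 0, 0, -0.004, 0, 1], [0, 0, 0, 0, 0, 0, 1], [0, 0, 0, 0, 0, 0, 1], [0, 0, 0, 0, 0, 0, 1], [0, 0, 0, 0, 0, 0, 1]]}}

```text
t: 17.62
tcp_pos: [0.6262, 0.1261, 0.0491]
tool_rot: [-0.119, 0.993, -0.0, -0.001]
force: [-13.0, -6.2, 7.7]
finger_gap: 0.456
gripper_force: 62.8
```

```bash
python3 -c "
from pf import *
st()
s=snapshot('side')[:,:,::-1]; cv2.imwrite('pics/s9.png',s)
def edge(f):
    g=cv2.imread(f)[:,:,1].astype(float); out=[]
    for r in range(211,220):
        p=g[r,207:219];th=(np.median(p[:4])+p.min())/2
        j=next(k for k in range(1,12) if p[k]<th and p[k-1]>=th and p[k:k+2].max()<th+5); out.append(207+j-1+(p[j-1]-th)/(p[j-1]-p[j]))
    return np.array(out)
d=edge('pics/s9.png')-edge('pics/s6.png');print(d.round(2),d.mean()/-.358)
st()
# near ends: ear end vs fence end, dark/grey corners
a=cv2.imread('pics/s9.png');print(a[214:226,205:226,1])
q=np.array([np.append(o+u*x+np.array([-u[1],u[0]])*y,z) for x,y,z in((.11,.04,.025),(.11,.04,.037),(.04,.04,.025),(.122,.04,.025))]);print(proj('side',q).round(1).tolist())"
```

```text
tcp plate mm 75.47 -0.57 0.0491 F -14.09 -2.98 7.72 T [-1.141  1.812 -0.106] yang 103.66 z [-1.5e-03 -2.0e-04 -1.0e+00] 17.625
[-3.28 -3.22 -3.27 -3.42 -3.56 -3.62 -3.67 -3.29 -3.4 ] 9.537684133718384
tcp plate mm 75.47 -0.61 0.0491 F -14.69 -1.32 8.62 T [-1.192  1.817 -0.09 ] yang 103.65 z [-1.5e-03 -2.0e-04 -1.0e+00] 17.675
[[167 147 136 139 139 140 139 129 107  62  63  74  60  63  53  53 138  95
  104 106 110]
 [164 149 137 141 141 136 142 151 105  61  69  68  66  52  52 161 197 185
  191  97 102]
 [160 161 138 142 137 139 140 145 102  61  72  68  62  53 104 238 236 230
  240  87  99]
 [165 160 139 137 140 139 137 147 101  59  73  67  63  81 255 243 243 240
  158 122  98]
 [164 166 129 133 131 126 135 188 109  54  64  68  67 116 174 162 157 159
  132 137 132]
 [161 162 134 137 137 255 255 255 140  50  62  73  70 106 112 110 108 113
  118 118 116]
 [155 158 132 125 190 255 255 255 255  31  51  57  50  97 111 110 108 111
  111 113 118]
 [150 148 124 141 255 255 255 255 255 255 125 104 108  72 104 100  95 105
  107 107 110]
 [255 173 180 255 255 255 254 255 255 255 255 255 183 255 255 179 255 157
  138 108 111]
 [255 255 255 255 255 254 254 254 254 255 255 255 255 255 255 255 212 185
  184 187 188]
 [255 255 255 255 254 254 254 254 255 255 255 255 255 227 233 255 183 194
  198 195 194]
 [254 254 254 254 254 254 254 254 254 255 255 255 228 188 192 239 190 193
  194 196 199]]
[[217.1, 221.4], [216.8, 217.4], [242.3, 225.5], [212.9, 220.7]]
```

The fence has given about 10 mm: 9.5 mm by image, and 10–11 N once friction is taken off. The nest is square to the plate's y-axis to 0.1°, and its near end is level with the fence's end within about 1 mm. I hand it in.

```bash
python3 -c "
from station import *
print(sign_off())"
```

```text
the job is handed in; nothing more can be done
None
```

The middle block is seated upright in its own slot and released, and the grey nest is held square against the sprung fence at about 10 N (some 10 mm of its 20 mm travel); the job is handed in at about 17.7 s.

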